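# Turn over a tray of coated mirrors in the tray inverter

### The job

The coated mirrors in the tray inverter lie coating down and must end coating up without the gripper touching them: cap their tray with the empty tray that lies face down on the mat, close the upper leaf, crank the frame half a turn to its stop, then open the leaf that is now on top, lift off the emptied tray and lay it face down on the mat, leaving the mirrors in the other tray in the frame. The round posts parked on the empty tray have to come off first: by the end they all lie side by side across the middle of the two bearers of the post cradle, packed against its end stop, with the rubber chock centred across both bearers and its leaning face hard up against the last post. Leave the dropper bottle standing where it is.

Things in the scene. Friction and masses are not known exactly. Their poses are not given: they have to be found in the camera images.
- inverter: tray inverter, fixed: black base 130 x 262 x 10 mm, two aluminium bearing pillars (42 mm wide, tops 91 mm up) at the ends of its y axis. Origin under the middle of the tray space, on the table; y runs along the turning axis, from the leaf-pivot end (-y) to the crank end (+y); x points roughly away from the robot
- axis_mid (a point): middle of the tray space, on the turning axis, 70 mm above the table. The frame's rails round it are 62.5 x 153 mm inside (about 1.3 mm play round the trays), 8 mm thick, upper faces 5 mm above the axis; flared lead-in lugs near the corners stand 15 mm above the axis (none within 45 mm of the middle of the long sides). The loaded tray's rim lies 1 mm below the axis
- turn_frame (a joint): open frame holding the trays; turns on the pillars about the inverter's y axis: 0 = as found (stop), 3.14 = half a turn (other stop). Growing values carry the crank grip from the robot side (inverter -x) up over the top to the far side (+x). Needs a few newtons at the grip; the crank's weight rests it on either stop
- crank_mid (a point): middle of the crank's freely revolving black grip: 16 mm thick, 60 mm long, parallel to the turning axis, its centre 65 mm from the axis and 158 mm from the middle towards the crank end; the crank arm is at its end nearest the inverter, the other end is free
- leaf_a (a joint): retaining leaf, on top at the start: slotted steel plate 36 mm wide, 5 thick, 200 long, pivoted on the frame's centre line 97 mm from the middle at the end away from the crank, inner face 22 mm from the turning axis. 0 = closed, along the middle of the tray; swings sideways in its plane to the far side (inverter +x), open to 1.80. Stays where left (0.12 N m). Clear of the trays above 1.55
- leaf_b (a joint): the same leaf on the other side of the frame, below at the start and closed (0); it carries the loaded tray. When the frame has been turned over it is on top and opens likewise towards the far side (inverter +x).
- leaf_a_knob (a point): middle of leaf A's round knob (14 mm thick, 17 mm high, standing on the leaf's outer face), 75 mm from the leaf's pivot, on the leaf's centre line
- leaf_b_knob (a point): the same point of leaf B's knob (points down until the frame is turned over)
- tray: loaded tray, machined black plastic, 60 x 150 x 21 mm; recess 6 mm deep, 144 mm long, 48 mm wide at its floor, 53 mm at the rim; four cross ribs 3 mm high as feet; open upward in the inverter at the start. Origin at the centre of its underside (bottom of the feet), z to its open side, y along its length; rim at z = 21 mm, recess floor at 15 mm: the mirrors stand 2 mm proud of the rim
- cap_tray: empty tray, the same make, 0.16 kg, lying face down on the mat, feet up. Origin at the centre of its rim plane (underside as it lies), z towards its feet: its floor's flat outer face is at z = 18 mm, the ribs' tops at 21 mm; y along its length, four cross ribs at y = -71, -24, 24, 71 mm
- mat: grey cloth mat 200 x 110 x 3 mm lying flat, fixed; origin at the centre of its underside, x along its length
- cradle: post cradle, fixed: black base 180 x 110 x 6 mm, two flat bearers (14 mm wide, 64 mm apart centre to centre, along its x from -86 to 86 mm, tops 26 mm up) and an end stop over both at the -x end, face at x = -75 mm, top 50 mm up. Origin at the centre of its underside. Posts lie across both bearers, along its y, centres 36 mm up
- chock: black rubber chock 84 mm long (y), body 25 mm wide (x = -14 to 11 mm), 16 mm high, grip block on top centred at x = 2 mm: 34 mm along y, 18 mm along x, z = 16 to 41 mm. Its -x face leans back and goes against the last post, whose centre is then 21 mm from the chock's origin (centre of its underside). 0.15 kg; stands across both bearers
- dropper: brown glass dropper bottle, 38 mm thick and 115 mm high, a bystander; origin at the centre of its underside
- post_1: round stainless post blank, 20 mm diameter, 110 mm long, 0.2 kg; origin at its centre, y along its length. One to three of the posts are present, lying across the upturned bottom of the empty tray, between its ribs
- post_2: round stainless post blank, 20 mm diameter, 110 mm long, 0.2 kg; origin at its centre, y along its length. One to three of the posts are present, lying across the upturned bottom of the empty tray, between its ribs
- post_3: round stainless post blank, 20 mm diameter, 110 mm long, 0.2 kg; origin at its centre, y along its length. One to three of the posts are present, lying across the upturned bottom of the empty tray, between its ribs
- mirror_1: coated mirror blank, 44 x 42 x 8 mm, silver coated on one face, white on the back, lying in the loaded tray with its coated face down. Origin at the centre of the coated face, z pointing out of the uncoated back (up at the start). Two or three are present
- mirror_2: coated mirror blank, 44 x 42 x 8 mm, silver coated on one face, white on the back, lying in the loaded tray with its coated face down. Origin at the centre of the coated face, z pointing out of the uncoated back (up at the start). Two or three are present
- mirror_3: coated mirror blank, 44 x 42 x 8 mm, silver coated on one face, white on the back, lying in the loaded tray with its coated face down. Origin at the centre of the coated face, z pointing out of the uncoated back (up at the start). Two or three are present
There are look-alikes about, which are no part of the job. Leave any orange look-alike of the post_2 alone. Leave any turquoise look-alike of the post_3 alone.

How it is judged:
By the outcome, as a careful person would: the job done as asked, in the order asked, and still so for the second after the job is handed in, with the robot touching nothing.
Of post_1, post_2, post_3 only 1 to 3 are there at a start; the rules pass over those that are not, and their reading is None.
Of mirror_1, mirror_2, mirror_3 only 2 to 3 are there at a start; the rules pass over those that are not, and their reading is None.
At some moment in a run one of post_1, post_2, post_3, chock may be knocked a few centimetres aside while the robot is not near it.
It also fails if it takes over 210 s, if anything falls off the work surface, if the arm or the gripper's body presses on something with over 40 N, if the wrist force passes 120 N, or if a joint passes its speed limit or range.

### The arm

A 6-joint arm with a two-finger parallel gripper is mounted at the origin on a cart in front of the work surface, level with it; the furniture and walls round the work are solid. World frame = base frame: x ahead of the robot, y to its left, z up, the work surface at z = 0. Lengths are in m, angles in rad, forces in N, time in s.
With the tool pointing down it reaches from about 0.275 to 0.725 m from the base axis. Payload 15.9 kg.
Tool frame: the origin (TCP) lies at the very end of the fingers, on their centre line; the grasp point (between the pads) lies 19 mm behind it (robot.hold_point_z is the distance from the TCP to the grasp point, in m); z points along the fingers, y is the line along which they close (so a half turn about z gives the same grasp; the last joint's range is limited). The gripper opens to 85 mm and grips with 20 to 120 N. Pads are 22 mm wide; open, the fingers measure 114 mm over their backs; the gripper's body (76 mm by 85 mm) begins 54 mm behind the grasp point. The pads swing forward as they close: fully open they stand 13 mm farther back than shut.
Start: joints at [-1.225, 0.213, -0.034, 1.323, 0, 1.571], TCP at [0.169, -0.47, 0.231] pointing down, gripper open.
Joint ranges: [-2.98, 2.98], [-0.74, 1.72], [-1.14, 1.35], [-2.1, 2.04], [-1.57, 1.44], [-3.14, 3.14]. Speed limits (rad/s): [1.89, 1.89, 2.39, 2.57, 3.14, 3.14].

### API

Orientations are given as a rotation vector (axis times angle).
In Python, from station import robot, gripper_open, close_gripper, snapshot gives the robot as it stands. The module is installed in compiled form; this text tells all that it offers. Calls block until the motion is done:
- robot.move_ptp(position, orientation): joint-space move of the TCP to a pose.
- robot.line_to(position, rate=0.15, attitude=None): straight line of the TCP; attitude=None keeps the orientation; rate is the mean speed in m/s.
- robot.movej(angles): joint-space move.
- gripper_open() and close_gripper(): open the fingers fully, or close them until they stop; the grip force is fixed at half the most.
- robot.dwell(seconds).
- robot.ik(position, orientation): joint angles nearest the present ones, or None.
- robot.observe(): the state.
- snapshot(name): name is "scene" or "top"; returns a dict with "frame" (384x512x3 uint8, blue, green, red), "fx", "fy", "cx", "cy" (pixels), "distortion" ([k1, k2, p1, p2, k3] as OpenCV has them; the pictures are not rectified), "rvec" (rotation vector, rad) and "tvec" (3), from world to camera coordinates, as OpenCV has them. Camera axes: x right, y down, z forward; pixel columns grow to the right and rows downward; lengths in m; the calibration is good to about 2 mm. A picture is of the moment at which its call begins. There is no depth.
A pose or a line that the arm cannot do raises robot.MotionError and nothing moves.
- robot.hand_in(): hands the job in; it is judged then, once.
The state is a dict: "clock": time; "qpos": joint angles; "dq": joint speeds; "joint_torque": joint torques, N m; "eef_pos": TCP position; "orientation": TCP orientation; "ft_force": force on the tool from outside, world axes, zero at the start; "ft_torque": the same for the moment, N m; "opening": finger opening in m; "gripper_force": force on a finger pad.
Only numpy, scipy, OpenCV 4.12 (cv2) and the standard library are available. Lean on these libraries where they do the work, as an engineer would, in place of code of your own. Each camera call takes 0.05 s, during which the arm holds its last target. There are 200 camera calls.

## Working session

There is one attempt and no reset: what is moved stays moved. The work goes in short steps, each a Python script; the robot and the scene stay as the last script left them, time stands still between calls to the robot, and variables do not carry over. Pictures are saved under pics/ and viewed, at most 14 in all, crops included, and the job is handed in when it is done.

```bash
mkdir -p pics
cat > h.py <<'E'
import numpy as np, cv2
from station import robot, gripper_open, close_gripper, snapshot
def ray(s,px):
    K=np.array([[s['fx'],0,s['cx']],[0,s['fy'],s['cy']],[0,0,1.]])
    p=cv2.undistortPoints(np.array(px,float).reshape(-1,1,2),K,np.array(s['distortion'],float)).reshape(-1,2)
    R=cv2.Rodrigues(np.array(s['rvec'],float))[0]; t=np.array(s['tvec'],float).ravel()
    d=np.c_[p,np.ones(len(p))]@R
    return -R.T@t,d
def onz(s,px,z):
    c,d=ray(s,px); z=np.asarray(z,float)
    return c+d*((z-c[2])/d[:,2])[:,None]
def proj(s,P):
    K=np.array([[s['fx'],0,s['cx']],[0,s['fy'],s['cy']],[0,0,1.]])
    return cv2.projectPoints(np.array(P,float).reshape(-1,3),np.array(s['rvec'],float),np.array(s['tvec'],float),K,np.array(s['distortion'],float))[0].reshape(-1,2)
E
python3 - <<'E'
from h import *
import pickle
for n in("top","scene"):
    s=snapshot(n); pickle.dump(s,open(n+'0.pkl','wb'))
    cv2.imwrite(f'pics/{n}0.png',cv2.resize(s['frame'],(800,600),interpolation=cv2.INTER_CUBIC))
    c,d=ray(s,[[256,192]]); print(n,c,d,s['fx'])
print(robot.observe())
E
```

```text
top [ 0.44359433 -0.05515747  1.5341523 ] [[ 0.04519965 -0.0157731  -0.99885598]] 447.3888128369745
scene [-0.51338341  0.64247476  1.12990586] [[ 0.63216832 -0.42594787 -0.64737542]] 476.6073855910923
{'clock': 0.1, 'qpos': array([-1.22501658e+00,  2.13302921e-01, -3.49570902e-02,  1.32351393e+00,
       -1.08473935e-05,  1.57080337e+00]), 'dq': array([ 0.00016241, -0.00043505,  0.00126107, -0.00135354,  0.0001902 ,
        0.00019012]), 'joint_torque': array([-2.40255686e-03, -6.87244749e+01,  4.87808704e+01,  1.20821764e-02,
       -2.95904783e-04,  7.24040262e-06]), 'eef_pos': array([ 0.16936115, -0.47012704,  0.23088325]), 'orientation': array([-3.09381201e+00, -5.40271475e-01,  2.80878416e-04]), 'ft_force': array([ 0.22691231, -0.65555869, -0.13997201]), 'ft_torque': array([ 0.0288666 , -0.05106914,  0.01018142]), 'gripper_force': 0.0, 'opening': 0.08533642684576775}
```

View pics/top0.png

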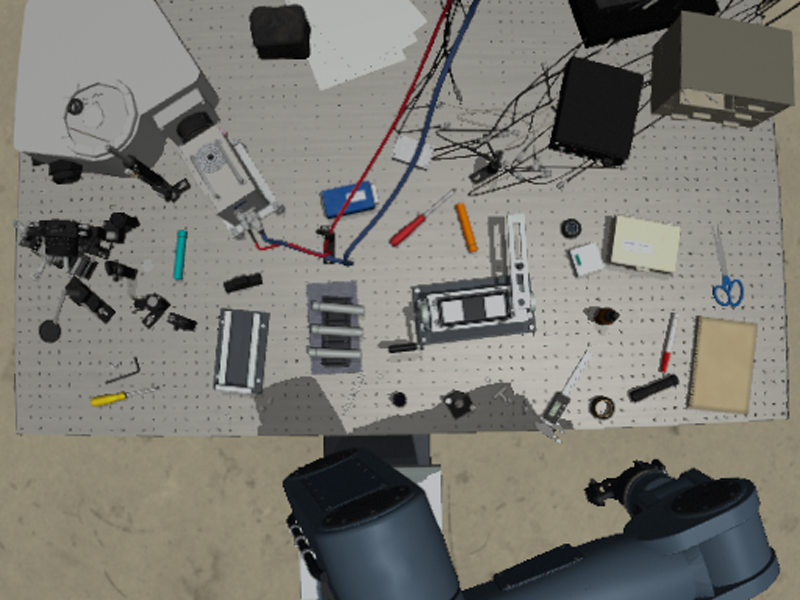

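View pics/scene0.png

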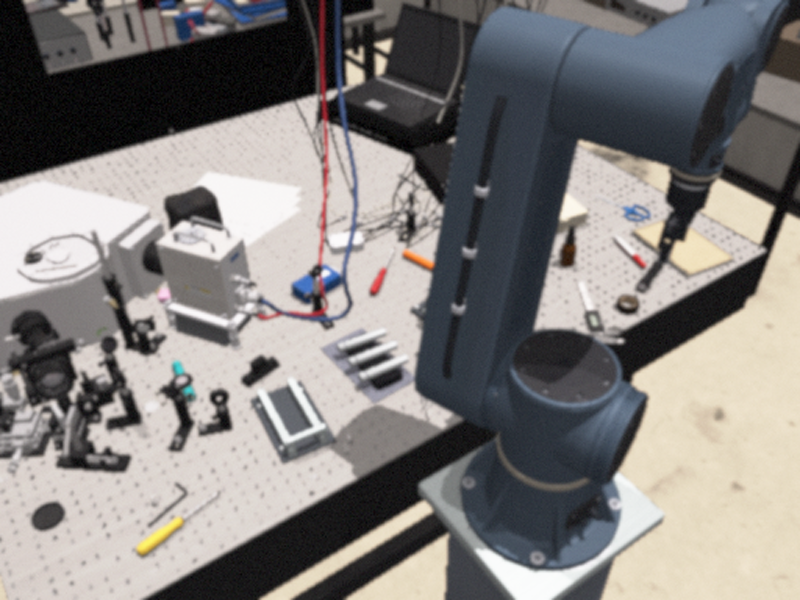

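The top view shows the cradle at (242,351), the posts on the cap tray at (337,330), the chock at (243,283), the inverter at (475,310) with leaf A open, the crank grip at (402,348) and the dropper at (606,316). I'll zoom in next.

Run:
```python
from h import *
import pickle
s=pickle.load(open('top0.pkl','rb')); f=s['frame']
a=cv2.resize(f[165:260,130:245],None,fx=6.9,fy=6.3157,interpolation=cv2.INTER_CUBIC)
a=cv2.resize(f[165:260,130:245],None,fx=6,fy=6,interpolation=cv2.INTER_CUBIC)
b=cv2.resize(f[130:230,240:350],None,fx=6,fy=6,interpolation=cv2.INTER_CUBIC)
cv2.imwrite('pics/a.png',a); cv2.imwrite('pics/b.png',b)
```

```text
(no output)
```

View pics/a.png

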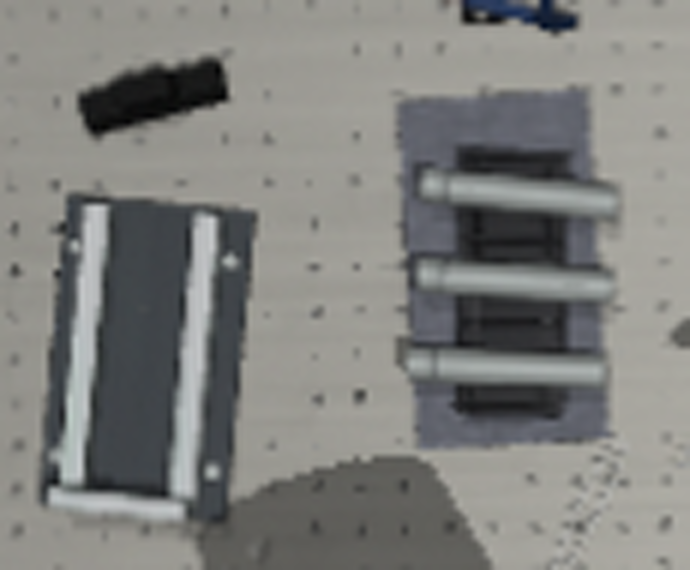

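View pics/b.png

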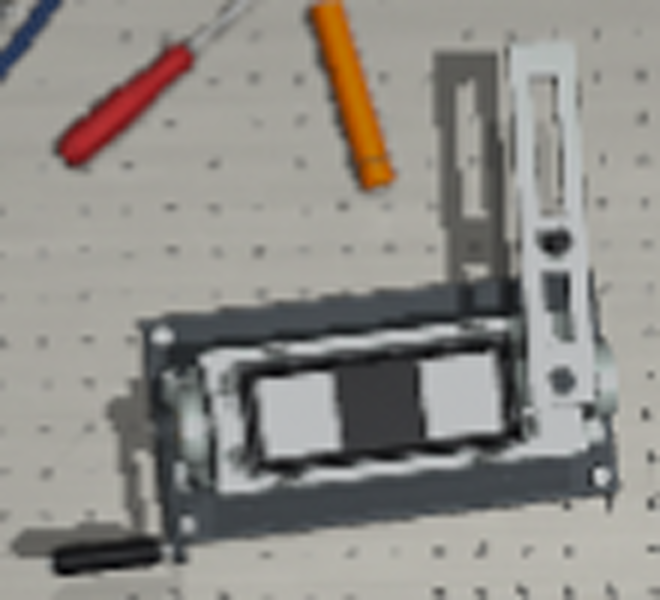

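```bash
cat > meas.py <<'E'
from h import *
def pt(c,x0,y0): c=np.array(c,float); return (c+.5)/6-.5+[x0,y0]
def fit(model,world):  # 2D rigid
    m=np.array(model,float);w=np.array(world)[:,:2];mc=m.mean(0);wc=w.mean(0)
    H=(m-mc).T@(w-wc); th=np.arctan2(H[0,1]-H[1,0],H[0,0]+H[1,1])
    R=np.array([[np.cos(th),-np.sin(th)],[np.sin(th),np.cos(th)]])
    t=wc-R@mc; return t,th,np.linalg.norm(w-(m@R.T+t),axis=1)
def rects(s,mask,z,amin,up=4):
    out=[]
    for c in cv2.findContours(mask,cv2.RETR_EXTERNAL,cv2.CHAIN_APPROX_NONE)[0]:
        if cv2.contourArea(c)<amin: continue
        b=cv2.boxPoints(cv2.minAreaRect(c)); p=onz(s,(b+.5)/up-.5,z)[:,:2]
        e=p[1]-p[0];f=p[2]-p[1]
        L=e if np.linalg.norm(e)>np.linalg.norm(f) else f
        if L[1]<0: L=-L
        out.append((p.mean(0),max(np.linalg.norm(e),np.linalg.norm(f)),min(np.linalg.norm(e),np.linalg.norm(f)),np.arctan2(L[1],L[0])))
    return out
def roi(s,x0,y0,x1,y1,up=4):
    im=cv2.resize(s['frame'],None,fx=up,fy=up,interpolation=cv2.INTER_CUBIC).astype(int)
    m=np.zeros(im.shape[:2],bool); m[y0*up:y1*up,x0*up:x1*up]=1
    return im,m
def posts(s,x0=195,y0=190,x1=236,y1=235,z=.031):
    im,m=roi(s,x0,y0,x1,y1); g=im.min(2)
    k=(m&(g>135)).astype(np.uint8)*255
    return rects(s,k,z,800)
E
python3 - <<'E'
from meas import *
import pickle
np.set_printoptions(precision=4,suppress=True)
s=pickle.load(open('top0.pkl','rb'))
A=(130,165);B=(240,130)
w=lambda c,o,z: onz(s,pt(c,*o),z)
print('cradle base',fit([(90,55),(90,-55),(-90,55)],w([(68,193),(257,212),(42,502)],A,.006)))
print('mat',fit([(.1,.055),(.1,-.055),(-.1,.055),(-.1,-.055)],w([(398,100),(588,90),(416,446),(610,438)],A,.003)))
# note mat x along world x here
print('cap',fit([(.075,.03),(.075,-.03),(-.075,.03),(-.075,-.03)],w([(458,150),(572,153),(455,410),(560,415)],A,.023)))
print('inv base',fit([(.065,.131),(-.065,-.131),(-.065,.131)],w([(143,322),(617,492),(172,560)],B,.010)))
print('screws',w([(162,335),(602,475),(188,522)],B,.010))
print('grip ends',w([(55,560),(160,550)],B,.070)); print('knob,pivot',w([(555,238),(563,380)],B,[.112,.10]))
im,m=roi(s,195,190,236,235); print([im[4*y,4*x] for x,y in((210,197),(200,186),(212,204),(170,190),(170,220))])
for r in posts(s): print('post',r)
im,m=roi(s,140,172,172,192); k=(m&(im.max(2)<75)).astype(np.uint8)*255
for r in rects(s,k,.012,400): print('chock',r)
im,m=roi(s,140,195,175,255); k=(m&(im.min(2)>165)).astype(np.uint8)*255
for r in rects(s,k,.026,400): print('bearer',r)
im,m=roi(s,200,180,232,240); k=(m&(im.max(2)<75)).astype(np.uint8)*255
for r in rects(s,k,.022,400): print('trayparts',r)
im,m=roi(s,275,188,330,212); k=(m&(im.min(2)>165)).astype(np.uint8)*255
for r in rects(s,k,.071,300): print('white in inv',r)
E
```

```text
cradle base (array([-31.3285, -14.7759]), np.float64(-0.10580577206338505), array([ 70.2464,  94.6574, 125.3533]))
mat (array([0.4561, 0.0676]), np.float64(0.040225016449716), array([0.0006, 0.0013, 0.0016, 0.0007]))
cap (array([0.4482, 0.0613]), np.float64(-0.044827816570463454), array([0.0028, 0.0026, 0.0021, 0.001 ]))
inv base (array([ 0.4893, -0.2407]), np.float64(0.11240554641079646), array([0.0034, 0.0033, 0.0038]))
screws [[ 0.5344 -0.1158  0.01  ]
 [ 0.4501 -0.3665  0.01  ]
 [ 0.4279 -0.1286  0.01  ]]
grip ends [[ 0.4091 -0.0528  0.07  ]
 [ 0.4135 -0.1101  0.07  ]]
knob,pivot [[ 0.577  -0.3235  0.112 ]
 [ 0.5013 -0.328   0.1   ]]
[array([166, 168, 162]), array([108,  99,  98]), array([47, 45, 44]), array([145, 151, 153]), array([74, 72, 68])]
post (array([0.3996, 0.0566]), np.float64(0.09345071636241467), np.float64(0.009944620678255658), np.float64(1.509707995109121))
post (array([0.4467, 0.0517]), np.float64(0.15023894771799856), np.float64(0.12048933172406609), np.float64(3.125396695371314))
post (array([0.4478, 0.1224]), np.float64(0.1504391735030038), np.float64(0.012685
[... 963 characters left out ...]
49))
trayparts (array([0.5153, 0.058 ]), np.float64(0.06808363346706957), np.float64(0.01663689732160041), np.float64(1.4837200459417923))
white in inv (array([ 0.4559, -0.2354]), np.float64(0.08995399024062208), np.float64(0.005891645623900498), np.float64(1.6703003195829162))
white in inv (array([ 0.4822, -0.1489]), np.float64(0.028954219448609174), np.float64(0.01212217066888157), np.float64(0.11600833737810104))
white in inv (array([ 0.4858, -0.1872]), np.float64(0.041669707084048525), np.float64(0.039594056242459055), np.float64(0.10752992296225605))
white in inv (array([ 0.4951, -0.2767]), np.float64(0.04167315684652343), np.float64(0.0395807964282855), np.float64(0.09180012731676125))
```

Run:
```python
from meas import *
import pickle
np.set_printoptions(precision=4,suppress=True)
s=pickle.load(open('top0.pkl','rb'))
A=(130,165);B=(240,130)
w=lambda c,o,z: onz(s,pt(c,*o),z)
print('cradle base',fit([(.090,.055),(.090,-.055),(-.090,.055)],w([(68,193),(257,212),(42,502)],A,.006)))
print('stop top face edge', w([(48,487),(188,500)],A,.05))
print('bearer far ends',w([(96,204),(206,213)],A,.026))
for e in ([(418,184),(620,201)],[(414,273),(613,286)],[(406,361),(606,371)]):
    p=w(e,A,.031); d=p[1]-p[0]; print('post',p.mean(0),np.linalg.norm(d),np.arctan2(-d[0]*-1,-d[1]) )
# rails
print('rail outer corners z75', w([(203,352),(218,492)],B,.075))
# candidate C: project expected features
C=np.array([.4915,-.232]);th=.104
R=np.array([[np.cos(th),-np.sin(th)],[np.sin(th),np.cos(th)]])
def q(x,y,z): return np.r_[C+R@[x,y],z]
P=[q(.065,.131,.01),q(-.065,.131,.01),q(-.065,-.131,.01),q(-.065,.158,.07),q(0,-.097,.1),q(.03125,.0765,.075),q(-.03125,.0765,.075),q(-.03125,-.0765,.075)]
print((proj(s,P)-[240,130]+.5)*6-.5)
for qj in ([-1.225,-.5,-.034,1.323,0,1.571],):
    pass
from scipy.spatial.transform import Rotation as Ro
def ori(yaw,tilt):  # tool x along world y-ish; tool y along world x; tilt about post axis
    pass
```

```text
cradle base (array([0.4081, 0.2716]), np.float64(-0.10580577206338507), array([0.0007, 0.0014, 0.002 ]))
stop top face edge [[0.3378 0.32   0.05  ]
 [0.3299 0.241  0.05  ]]
bearer far ends [[0.4958 0.2964 0.026 ]
 [0.4897 0.2334 0.026 ]]
post [0.4982 0.0557 0.031 ] 0.11383364250960692 -0.10063902783738829
post [0.4495 0.0594 0.031 ] 0.11184916567708966 -0.0813134086869465
post [0.4012 0.0644 0.031 ] 0.11222909883387885 -0.06542541047930713
rail outer corners z75 [[ 0.5209 -0.1354  0.075 ]
 [ 0.4446 -0.1421  0.075 ]]
[[125.2106 321.4037]
 [153.0915 548.465 ]
 [606.8276 491.7319]
 [107.8142 556.6279]
 [563.7726 379.4346]
 [234.9592 362.9876]
 [249.1068 476.8835]
 [525.772  442.5926]]
```

```bash
cat >> h.py <<'E'
from scipy.spatial.transform import Rotation as Ro
CR=np.array([.408,.2727]); CTH=-.107
C=np.array([.4915,-.232]); ITH=.104
def rot2(th): return np.array([[np.cos(th),-np.sin(th)],[np.sin(th),np.cos(th)]])
def cr(x,y,z): return np.r_[CR+rot2(CTH)@[x,y],z]
def iv(x,y,z): return np.r_[C+rot2(ITH)@[x,y],z]
def ori(yaw,tilt=0,flip=0):
    """closing axis along world x rotated by yaw; tilt raises the +closing side"""
    c,s=np.cos(yaw),np.sin(yaw); e=np.array([c,s,0]); k=np.array([0,0,1.])
    u=np.cos(tilt)*e+np.sin(tilt)*k; a=np.sin(tilt)*e-np.cos(tilt)*k
    x=np.cross(u,a)
    if flip: u,x=-u,-x
    return Ro.from_matrix(np.c_[x,u,a]).as_rotvec(),a
def F(): return np.round(robot.observe()['ft_force'],1)
def st(msg=''):
    o=robot.observe(); print(msg,'t',round(o['clock'],1),'p',np.round(o['eef_pos'],4),'F',np.round(o['ft_force'],1),'open',round(o['opening'],4),'gf',round(o['gripper_force'],1),flush=True)
def go(p,o,dz=None):
    robot.move_ptp(list(p),list(o))
E
python3 - <<'E'
from h import *
np.set_printoptions(precision=3,suppress=True)
for fl in(0,1):
  for nm,p,yaw,t in(('p3',[.4012,.0644,.031],-.065,.44),('p2',[.4495,.0594,.031],-.08,.44),('p1',[.498,.0557,.031],-.1,0),('cr',cr(-.01,.0435,.03),CTH,0),('inv',iv(0,0,.08),ITH,0),('crank',iv(-.065,.168,.06),ITH,0),('crank+',iv(.065,.168,.06),ITH,0),('cranktop',iv(0,.168,.13),ITH,0),('knob',iv(.075,-.09,.1),ITH,0)):
    o,a=ori(yaw,t,fl); print(fl,nm,robot.ik(list(p),list(o)),robot.ik(list(np.array(p)-.1*a),list(o)) is not None)
E
```

```text
0 p3 [ 0.267 -0.129 -1.079  0.201 -0.139  1.873] True
0 p2 [ 0.219 -0.026 -0.991  0.183 -0.126  1.843] True
0 p1 [ 0.111  0.346 -0.388  0.836 -0.     1.782] True
0 cr [ 0.667  0.368 -0.359  0.844  0.     2.345] True
0 inv [-0.441  0.376 -0.205  0.99   0.     1.026] True
0 crank [-0.173  0.156 -0.56   0.854  0.     1.294] True
0 crank+ [-0.108  0.39  -0.239  0.942  0.     1.359] True
0 cranktop [-0.136  0.213 -0.295  1.063  0.     1.331] True
0 knob [-0.499  0.584  0.18   1.166  0.     0.968] True
1 p3 [ 0.267 -0.129 -1.079  0.201 -0.139 -1.268] True
1 p2 [ 0.219 -0.026 -0.991  0.183 -0.126 -1.299] True
1 p1 [ 0.111  0.346 -0.388  0.836 -0.    -1.359] True
1 cr [ 0.667  0.368 -0.359  0.844  0.    -0.797] True
1 inv [-0.441  0.376 -0.205  0.99   0.    -2.116] True
1 crank [-0.173  0.156 -0.56   0.854  0.    -1.848] True
1 crank+ [-0.108  0.39  -0.239  0.942  0.    -1.782] True
1 cranktop [-0.136  0.213 -0.295  1.063  0.    -1.811] True
1 knob [-0.499  0.584  0.18   1.166  0.    -2.174] True
```

```bash
cat >> h.py <<'E'
def pick_tilt(c,yaw,off,tilt=.44,d=.0075):
    o,a=ori(yaw,tilt); ax=np.array([-np.sin(yaw),np.cos(yaw),0])
    g=np.array(c)+off*ax+d*a
    go(g-.1*a,o); robot.line_to(list(g),rate=.12); st('at')
    close_gripper(); st('closed')
    robot.line_to(list(g+[0,0,.09]),rate=.12); st('lifted')
E
python3 - <<'E'
from h import *
robot.line_to([.169,-.47,.32],rate=.3)
go([.35,.1,.30],ori(-.065)[0]); st()
pick_tilt([.4012,.0644,.031],-.065,.0435)
s=snapshot('top'); s2=snapshot('scene')
a=cv2.resize(s['frame'][165:260,130:360],None,fx=3.4,fy=3.4,interpolation=cv2.INTER_CUBIC)
cv2.imwrite('pics/c.png',a)
b=cv2.resize(s2['frame'][150:350,130:390],None,fx=3,fy=3,interpolation=cv2.INTER_CUBIC)
cv2.imwrite('pics/d.png',b)
import pickle; pickle.dump((s,s2),open('c.pkl','wb'))
E
```

```text
t 2.7 p [0.3502 0.0996 0.2999] F [ 0.3 -0.3 -0.2] open 0.0855 gf 0.0
at t 4.7 p [0.4075 0.1077 0.0247] F [0.5 0.1 0.2] open 0.0854 gf 0.0
closed t 5.3 p [0.4078 0.1078 0.0248] F [-1.9 -0.7  9.1] open 0.0179 gf 58.3
lifted t 6.2 p [0.4067 0.1074 0.1134] F [-0.7 -0.6 -2.1] open 0.0176 gf 58.6
```

View pics/d.png

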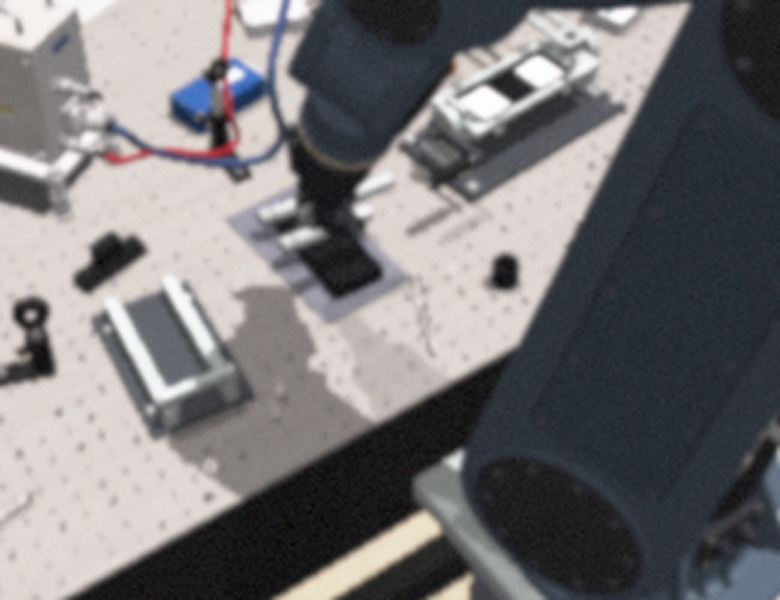

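The near post is held, and the mat now carries the other two posts at (280,215) and (370,190). I'll place it.

```bash
cat >> h.py <<'E'
def place(x,off,d,up=.12,cz=.0365):
    o,_=ori(CTH)
    t=cr(x,off,cz-d)
    go(t+[0,0,.1],o); robot.line_to(list(t+[0,0,.012]),rate=.2); robot.line_to(list(t),rate=.04); st('placing')
    gripper_open(); robot.line_to(list(t+[0,0,up]),rate=.25)
def push(xpost,y=0,z=.030,xs=None,start=.0):
    "closed fingers push the outermost post towards the stop; xpost: wanted centre"
    o,_=ori(CTH); close_gripper()
    go(cr(start,y,.12),o); robot.line_to(list(cr(start,y,z)),rate=.25); f0=F()
    x=start; end=xpost+.01+.005
    while x>end:
        x-=.005 if x>end+.03 else .002
        robot.line_to(list(cr(x,y,z)),rate=.06)
        f=F()-f0
        if np.hypot(f[0],f[1])>5: break
    st(f'push end x {x:.4f} f {f}')
    robot.line_to(list(cr(x+.02,y,z)),rate=.15); robot.line_to(list(cr(x+.02,y,.15)),rate=.25)
E
python3 - <<'E'
from h import *
place(-.008,.0435,.0075)
s=snapshot('top')
robot.line_to(list(cr(.02,.0,.25)),rate=.3)
robot.move_ptp([.32,-.05,.3],list(ori(0)[0]))
s=snapshot('top'); s2=snapshot('scene')
import pickle; pickle.dump((s,s2),open('e.pkl','wb'))
a=cv2.resize(s['frame'][165:260,130:245],None,fx=6,fy=6,interpolation=cv2.INTER_CUBIC)
cv2.imwrite('pics/e.png',a)
st()
E
```

```text
placing t 8.2 p [0.4053 0.3172 0.0296] F [0.8 0.8 5. ] open 0.0177 gf 59.6
 t 11.5 p [ 0.3204 -0.0494  0.2997] F [ 0.3  0.8 -0.5] open 0.0857 gf 0.0
```

View pics/e.png

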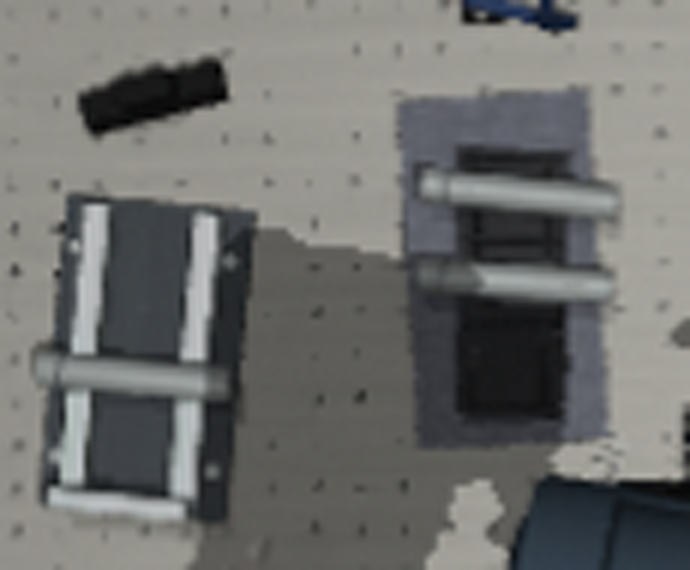

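Run:
```python
from meas import *
import pickle
s,s2=pickle.load(open('e.pkl','rb'))
A=(130,165)
p=onz(s,pt([(36,364),(234,383)],*A),.036); d=p[0]-p[1]
print('post in cradle',rot2(CTH).T@(p.mean(0)[:2]-CR),np.linalg.norm(d),np.arctan2(-d[0],d[1]))
p=onz(s,pt([(414,272),(614,288)],*A),.031);d=p[0]-p[1]; print(p.mean(0),np.arctan2(-d[0],d[1]))
```

```text
post in cradle [-0.00799189 -0.00049666] 0.11328486245783986 -0.10587386932488661
[0.44921359 0.05917517 0.031     ] -0.0958787300930408
```

Run:
```python
from h import *
go(cr(.03,0,.2),ori(CTH)[0])
push(-.065,start=.03)
gripper_open()
go([.42,.1,.2],ori(-.09)[0])
pick_tilt([.4493,.0592,.031],-.088,.0435)
place(.012,.0435,.0075)
push(-.045,start=.05)
gripper_open()
robot.move_ptp([.32,-.05,.3],list(ori(0)[0]))
s=snapshot('top')
import pickle; pickle.dump(s,open('f.pkl','wb'))
a=cv2.resize(s['frame'][165:260,130:245],None,fx=6,fy=6,interpolation=cv2.INTER_CUBIC)
cv2.imwrite('pics/f.png',a)
st()
```

```text
push end x 0.0100 f [ 5.  -1.   6.5] t 15.5 p [0.4189 0.2719 0.0307] F [ 5.6 -1.1  7. ] open -0.0002 gf 3.7
at t 19.8 p [0.4565 0.1022 0.0246] F [-0.3  0.2 -0.6] open 0.0852 gf 0.2
closed t 20.4 p [0.4578 0.1026 0.0254] F [0.3 1.5 8.6] open 0.0177 gf 58.0
lifted t 21.3 p [0.4558 0.102  0.1134] F [-0.8  0.4 -2.6] open 0.0174 gf 58.3
placing t 23.2 p [0.4311 0.3179 0.0341] F [18.4  3.1 43.7] open 0.018 gf 88.2
push end x 0.0350 f [ 6.3 -2.7  9.4] t 26.9 p [0.4443 0.2694 0.0311] F [ 6.2 -2.3  9.6] open 0.0 gf 4.7
 t 30.1 p [ 0.3204 -0.0496  0.2996] F [ 0.   0.2 -0.9] open 0.0855 gf 0.0
```

View pics/f.png

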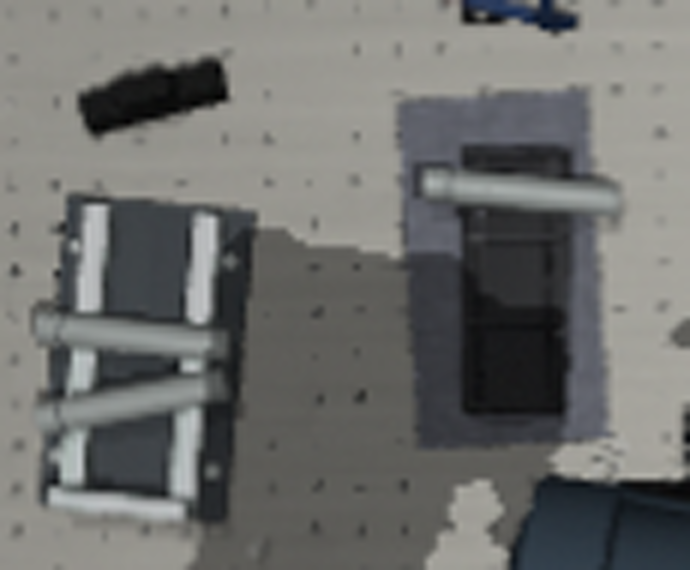

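Pushing stopped too early at 5 N, so post 1 sits skewed. Both posts are on the bearers, so I'll push again with a higher force limit.

```bash
cat >> h.py <<'E'
def push2(xpost,y=0,z=.032,start=.06,lim=18):
    o,_=ori(CTH); close_gripper()
    go(cr(start,y,.12),o); robot.line_to(list(cr(start,y,z)),rate=.25); f0=F()
    x=start; end=xpost+.0245; log=[]
    while x>end+1e-6:
        x=max(end,x-(.008 if x>end+.012 else .003))
        robot.line_to(list(cr(x,y,z)),rate=.05)
        f=F()-f0; log.append((round(x,3),f.tolist()))
        if np.hypot(f[0],f[1])>lim: break
    print(log); st('push end')
    robot.line_to(list(cr(x+.015,y,z)),rate=.15); robot.line_to(list(cr(x+.015,y,.15)),rate=.25)
E
python3 - <<'E'
from h import *
go(cr(.07,0,.2),ori(CTH)[0])
push2(-.045)
gripper_open()
robot.move_ptp([.32,-.05,.3],list(ori(0)[0]))
s=snapshot('top')
import pickle; pickle.dump(s,open('g.pkl','wb'))
a=cv2.resize(s['frame'][165:260,130:245],None,fx=6,fy=6,interpolation=cv2.INTER_CUBIC)
cv2.imwrite('pics/g.png',a)
st()
E
```

```text
[(0.052, [-0.5, 0.8999999999999999, -0.5]), (0.044, [0.3, -0.09999999999999998, 0.0]), (0.036, [1.6, 1.1, 2.6]), (0.028, [10.9, -9.1, 25.4]), (0.02, [12.700000000000001, -17.0, 46.9])]
push end t 34.7 p [0.4325 0.2709 0.0357] F [ 12.9 -17.6  47.4] open 0.0002 gf 23.5
 t 37.8 p [ 0.3203 -0.0496  0.2996] F [0.3 0.1 0. ] open 0.0854 gf 0.0
```

View pics/g.png

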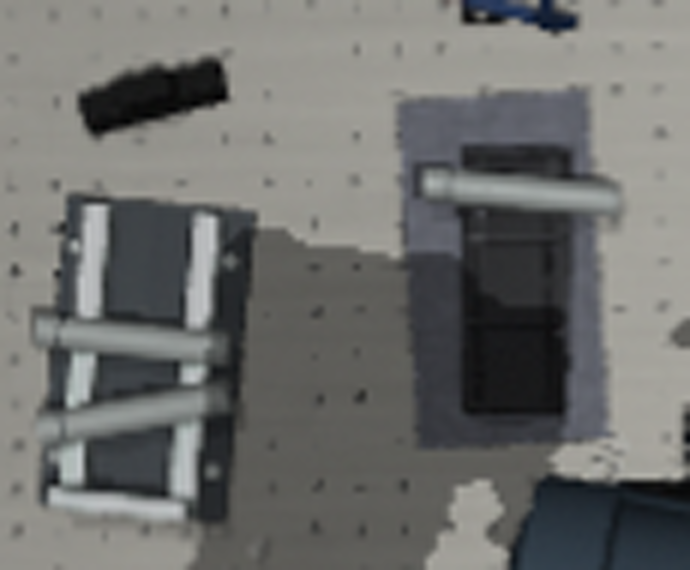

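The fingertip backs wedge on the post, so I'll push deeper between the bearers with the tip near z=12 mm.

Run:
```python
from h import *
go(cr(.07,0,.2),ori(CTH)[0])
push2(-.045,z=.012,start=.05,lim=25)
gripper_open()
robot.move_ptp([.32,-.05,.3],list(ori(0)[0]))
s=snapshot('top')
import pickle; pickle.dump(s,open('g.pkl','wb'))
a=cv2.resize(s['frame'][165:260,130:245],None,fx=6,fy=6,interpolation=cv2.INTER_CUBIC)
cv2.imwrite('pics/g2.png',a)
st()
```

```text
[(0.042, [-0.19999999999999998, -0.4, -1.7999999999999998]), (0.034, [-0.19999999999999998, 0.1, -0.29999999999999993]), (0.026, [-0.5, 0.6, -1.4]), (0.018, [0.0, 0.4, -1.0]), (0.01, [-0.19999999999999998, -0.2, -0.5]), (0.002, [-0.8, 0.8, -1.5]), (-0.006, [0.3, -0.6, -0.3999999999999999]), (-0.014, [-0.6, 0.7000000000000001, -1.0999999999999999]), (-0.017, [-0.5, -0.9, -0.6]), (-0.02, [5.5, -3.1, -0.5]), (-0.02, [9.2, -3.5, -2.2])]
push end t 44.1 p [0.3887 0.2748 0.0122] F [ 9.5 -3.4 -1. ] open -0.0001 gf 4.6
 t 47.3 p [ 0.3203 -0.0495  0.2996] F [-0.4  0.1  0.3] open 0.0855 gf 0.0
```

View pics/g2.png

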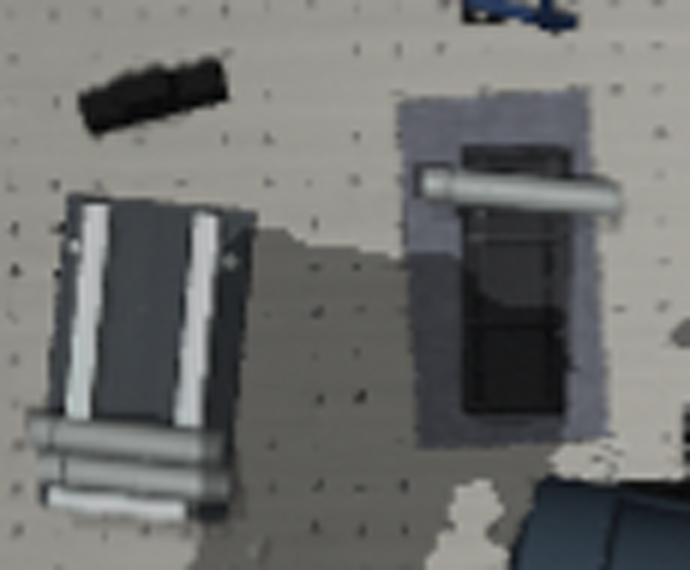

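Run:
```python
from meas import *
import pickle
s=pickle.load(open('g.pkl','rb'))
A=(130,165)
for e in([(28,428),(222,451)],[(40,466),(232,490)]):
    p=onz(s,pt(e,*A),.036); d=p[0]-p[1]
    print('post in cradle',rot2(CTH).T@(p.mean(0)[:2]-CR),np.linalg.norm(d),np.arctan2(-d[0],d[1]))
p=onz(s,pt([(418,182),(622,203)],*A),.031);d=p[0]-p[1]; c=p.mean(0);yaw=np.arctan2(-d[0],d[1]);print(c,yaw)
o,a=ori(yaw)
g=c+.006*a
go(c+[0,0,.12],o); robot.line_to(list(g),rate=.2); close_gripper(); st('closed')
robot.line_to(list(g+[0,0,.1]),rate=.2); st('lift')
place(.025,0,.006)
push2(-.025,z=.012,start=.065,lim=25)
gripper_open()
robot.move_ptp([.32,-.05,.3],list(ori(0)[0]))
s=snapshot('top')
pickle.dump(s,open('k.pkl','wb'))
a=cv2.resize(s['frame'][165:260,130:245],None,fx=6,fy=6,interpolation=cv2.INTER_CUBIC)
cv2.imwrite('pics/k.png',a)
```

```text
post in cradle [-0.04538207  0.00173966] 0.11126122584166599 -0.1260898719999184
post in cradle [-0.06627259 -0.00647226] 0.11005894115536564 -0.1316782914516423
[0.49817711 0.055113   0.031     ] -0.1192346328728499
closed t 49.7 p [0.4985 0.0552 0.0254] F [-1.8 -1.1  8.3] open 0.0177 gf 58.4
lift t 50.3 p [0.4977 0.055  0.124 ] F [-0.4 -0.3 -2.4] open 0.0176 gf 58.8
placing t 52.3 p [0.4329 0.2701 0.0306] F [ 1.1  0.4 -0.7] open 0.0176 gf 58.8
[(0.057, [0.7, -1.4, -1.0999999999999999]), (0.049, [1.6, -0.5, -1.2]), (0.041, [0.19999999999999998, -0.9, -1.3]), (0.033, [0.8, 0.09999999999999998, -1.0]), (0.025, [0.09999999999999998, -1.3, -1.2]), (0.017, [0.7, -0.10000000000000003, -0.29999999999999993]), (0.009, [1.1, -0.7, -0.5]), (0.006, [0.8, -0.2, -1.0]), (0.003, [0.19999999999999998, -1.4, -1.3]), (0.0, [5.5, -0.8, -1.6]), (-0.001, [7.8, -2.2, -2.4])]
push end t 58.4 p [0.4086 0.2729 0.0124] F [ 7.5 -1.8 -1.2] open 0.0 gf 3.9
```

View pics/k.png

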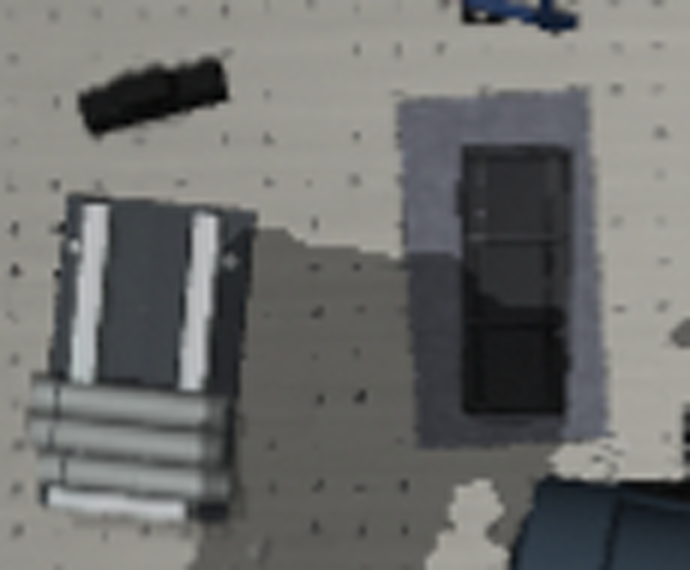

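Run:
```python
from meas import *
import pickle
s=pickle.load(open('k.pkl','rb'))
A=(130,165)
p=onz(s,pt([(80,99),(93,134),(229,97),(220,58)],*A),np.array([.016,.008,.0,.008])); print(p)
t,th,r=fit([(.011,.042),(-.014,.042),(-.014,-.042),(.011,-.042)],p); print(t,th,r)
im,m=roi(s,140,172,172,192); k=(m&(im.max(2)<85)).astype(np.uint8)*255
for r in rects(s,k,.012,400): print('chock',r)
c=cv2.resize(s['frame'][170:195,138:175],None,fx=16,fy=16,interpolation=cv2.INTER_CUBIC)
cv2.imwrite('pics/ch.png',np.clip(c.astype(float)*2,0,255).astype(np.uint8))
# push post 1 end
o,_=ori(CTH); close_gripper()
go(cr(-.066,-.09,.15),o); robot.line_to(list(cr(-.066,-.09,.02)),rate=.25); f0=F()
for y in (-.078,-.074,-.070,-.067):
    robot.line_to(list(cr(-.066,y,.02)),rate=.05); print(y,F()-f0)
robot.line_to(list(cr(-.066,-.09,.02)),rate=.2); robot.line_to(list(cr(-.066,-.09,.15)),rate=.25)
gripper_open(); st()
```

```text
[[0.55630355 0.30771688 0.016     ]
 [0.53663133 0.30212137 0.008     ]
 [0.55703511 0.22444695 0.        ]
 [0.57893206 0.22805612 0.008     ]]
[0.55867376 0.26597594] 0.26344218855465035 [0.00264981 0.00252847 0.00282887 0.00132   ]
chock (array([0.5587545 , 0.26670555]), np.float64(0.08626096992412415), np.float64(0.03134201880287693), np.float64(1.811674491636186))
-0.078 [ 0.4 -0.9 -0.5]
-0.074 [-0.2 -1.  -1.7]
-0.07 [ 0.3 -0.3 -0.9]
-0.067 [ 0.8 -0.2 -1.2]
 t 67.0 p [0.3328 0.1903 0.15  ] F [ 1.   0.7 -0.3] open 0.0854 gf 0.0
```

View pics/ch.png

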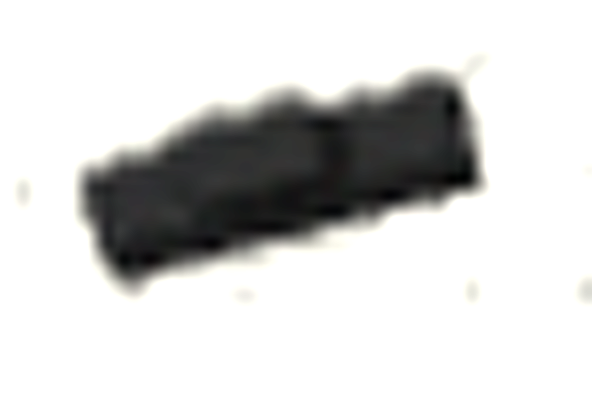

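Run:
```python
from meas import *
import pickle
th=.252; c=np.r_[np.array([.5587,.2663])+rot2(th)@[.002,0],.020]
o,_=ori(th)
robot.line_to(list(cr(-.0,-.05,.2)),rate=.3)
go(c+[0,0,.1],o); robot.line_to(list(c),rate=.2); st('at'); close_gripper(); st('closed')
robot.line_to(list(c+[0,0,.1]),rate=.2); st('lift')
o,_=ori(CTH)
go(cr(.04,0,.10),o); robot.line_to(list(cr(.035,0,.0475)),rate=.15); st('over'); 
f0=F(); x=.035
while x>-.010:
    x-=.006 if x>.008 else .002
    robot.line_to(list(cr(x,0,.0475)),rate=.05); f=F()-f0
    if x<.012: print(round(x,3),f)
    if np.hypot(f[0],f[1])>10: break
robot.line_to(list(cr(x,0,.046)),rate=.03); st('down')
gripper_open(); robot.line_to(list(cr(x,0,.15)),rate=.2)
robot.move_ptp([.32,-.05,.3],list(ori(0)[0]))
s=snapshot('top'); pickle.dump(s,open('l.pkl','wb'))
a=cv2.resize(s['frame'][165:260,130:245],None,fx=6,fy=6,interpolation=cv2.INTER_CUBIC)
cv2.imwrite('pics/l.png',a); st()
```

```text
at t 68.8 p [0.5609 0.2671 0.0218] F [ 0.3 -0.2  1.3] open 0.0853 gf 0.0
closed t 69.5 p [0.561  0.2669 0.0205] F [-0.1 -0.6  4.7] open 0.0173 gf 59.0
lift t 70.1 p [0.5602 0.2666 0.1188] F [-0.6  0.1 -1.8] open 0.0166 gf 58.7
over t 71.1 p [0.4434 0.2688 0.0468] F [ 0.1 -0.6 -1.8] open 0.0167 gf 61.3
0.011 [ 0.2 -0.7  0.2]
0.005 [-0.3  1.7 -0.5]
0.003 [0.5 1.  0. ]
0.001 [ 4.8  0.6 -2.9]
-0.001 [ 7.2 -1.4 -3. ]
-0.003 [10.2 -2.4 -2.3]
down t 73.7 p [0.4065 0.273  0.0464] F [10.2 -2.1 -4.7] open 0.0168 gf 64.5
 t 76.5 p [ 0.3202 -0.0495  0.2994] F [-0.   0.2 -0.2] open 0.0857 gf 0.0
```

View pics/l.png

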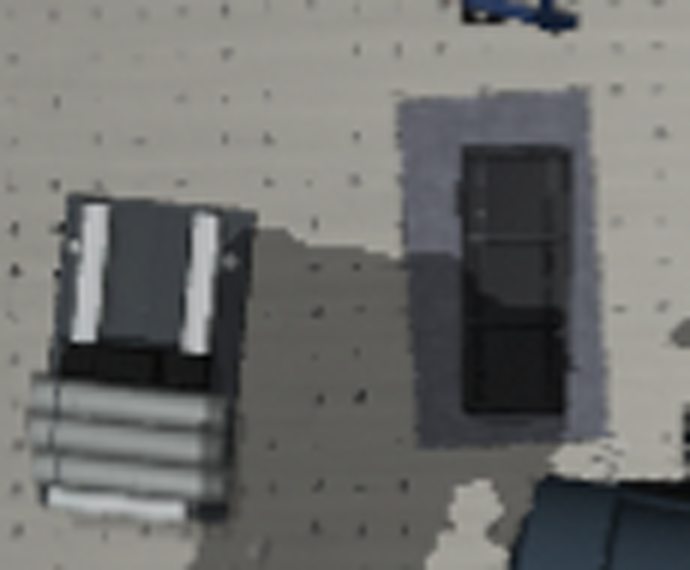

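```bash
cat > prof.py <<'E'
from meas import *
def rectify(s,o,th,z,hx,hy,res=.0005):
    # rows: local x from +hx down ; cols: local y from -hy to hy
    xs=np.arange(hx,-hx-1e-9,-res); ys=np.arange(-hy,hy+1e-9,res)
    X,Y=np.meshgrid(xs,ys,indexing='ij'); W=np.stack([X,Y],-1)@rot2(th).T+o
    P=np.concatenate([W,np.full(X.shape+(1,),z)],-1)
    uv=proj(s,P.reshape(-1,3)).reshape(X.shape+(2,)).astype(np.float32)
    return cv2.remap(cv2.cvtColor(s['frame'],cv2.COLOR_BGR2GRAY),uv[...,0],uv[...,1],cv2.INTER_LINEAR).astype(float),xs,ys
def edges(v,t,thr):
    i=np.where((v[:-1]-thr)*(v[1:]-thr)<0)[0]
    return [round(float(1000*(t[k]+(thr-v[k])/(v[k+1]-v[k])*(t[k+1]-t[k]))),1) for k in i]
E
python3 - <<'E'
from prof import *
import pickle
A=(130,165)
s=pickle.load(open('l.pkl','rb'))
p=onz(s,pt([(62,348),(212,360)],*A),.034)  # chock far edge ends
print('chock',rot2(CTH).T@(p.mean(0)[:2]-CR))
for e in([(32,386),(228,409)],[(27,428),(224,450)],[(34,466),(230,490)]):
    p=onz(s,pt(e,*A),.036); print('post',rot2(CTH).T@(p.mean(0)[:2]-CR))
p=onz(s,pt([(461,147),(572,150),(565,413),(462,412)],*A),np.array([.022,.003,.003,.022]))
t,th,r=fit([(.03,.075),(-.03,.075),(-.03,-.075),(.03,-.075)],p[[3,0,1,2]]) if 0 else fit([(.075,.03),(.075,-.03),(-.075,-.03),(-.075,.03)],p); print('tray',t,th,r)
robot.move_ptp([.25,-.35,.3],list(ori(0)[0]))
s=snapshot('top'); pickle.dump(s,open('m.pkl','wb'))
# tray: local frame x along world x
im,xs,ys=rectify(s,t,th,.022,.1,.06)
cx=len(xs)//2; cy=len(ys)//2
for off in(-.02,-.01,.01,.02):
    j=cy+int(off/.0005); print('len prof at y',off,edges(im[:,j-4:j+5].mean(1),xs,75))
for off in(-.05,-.035,-.015,.0,.015,.035,.05):
    i=cx-int(off/.0005); print('wid prof at x',off,edges(im[i-4:i+5].mean(0),ys,75))
s=pickle.load(open('c.pkl','rb'))[0]; s=pickle.load(open('top0.pkl','rb'))
im,xs,ys=rectify(s,C,ITH,.075,.06,.12); cx=len(xs)//2; cy=len(ys)//2
for off in(-.026,-.02,0,.02,.026):
    i=cx-int(off/.0005); print('inv along y at x',off,edges(im[i-3:i+4].mean(0),ys,110))
for off in(-.065,-.045,-.02,0,.02,.045,.065):
    j=cy+int(off/.0005); print('inv along x at y',off,edges(im[:,j-3:j+4].mean(1),xs,110))
E
```

```text
chock [ 0.00292474 -0.00027428]
post [-0.02165751  0.00108143]
post [-0.0450775  0.0014883]
post [-0.06649776 -0.00419477]
tray [0.44907956 0.05982803] -0.02738420660333463 [0.00094843 0.0008006  0.00144659 0.00170359]
len prof at y -0.02 [76.9, -75.3]
len prof at y -0.01 [77.1, -75.4]
len prof at y 0.01 [76.3, -76.0]
len prof at y 0.02 [76.6, -76.0]
wid prof at x -0.05 [-30.8, 32.5]
wid prof at x -0.035 [-31.5, 32.6]
wid prof at x -0.015 [-31.1, 32.6]
wid prof at x 0.0 [-31.6, 30.5]
wid prof at x 0.015 [-32.8, 30.3]
wid prof at x 0.035 [-32.4, 31.6]
wid prof at x 0.05 [-32.4, 33.8]
inv along y at x -0.026 [-80.0, 77.9, 93.6, 110.3, 116.8]
inv along y at x -0.02 [-109.7, -82.2, -65.1, -22.7, 24.3, 66.3, 81.8, 92.8, 110.2, 115.7]
inv along y at x 0 [-106.9, -95.6, -80.6, -66.1, -22.1, 24.2, 67.3, 75.5, 110.9]
inv along y at x 0.02 [-84.2, -63.6, -60.1, -58.1, -25.0, 26.9, 65.2, 79.3, 94.5]
inv along y at x 0.026 [-108.1, -104.7, -84.7, 77.9, 93.9, 109.2, 114.7]
inv along x at y -0.065 [38.9, 31.2, 18.6, -13.8, -16.8, -20.3, -33.3, -40.7]
inv along x at y -0.045 [38.1, 30.9, 21.3, -23.0, -31.1, -38.9]
inv along x at y -0.02 [59.8, 38.0, 30.4, -31.1, -39.3]
inv along x at y 0 [59.4, 38.5, 30.1, -32.3, -39.8]
inv along x at y 0.02 [39.3, 31.4, -32.5, -40.6]
inv along x at y 0.045 [38.8, 31.7, 20.7, -23.5, -31.8, -39.9]
inv along x at y 0.065 [38.4, 30.9, 20.4, -21.8, -30.7, -38.3]
```

```bash
sed -i 's/^C=np.array.*/C=np.array([.4910,-.2323]); ITH=.104/' h.py
python3 - <<'E'
from h import *
th=-.022; t=np.array([.4491,.0598])+rot2(th)@[.0005,.0005]
o,_=ori(th+np.pi/2)
robot.move_ptp([.40,.0,.3],list(o))
g=np.r_[t,.0075]
go(g+[0,0,.1],o); robot.line_to(list(g),rate=.2); st('at'); close_gripper(); st('closed')
robot.line_to(list(g+[0,0,.2]),rate=.25); st('lift')
o,_=ori(ITH)
zt=.069+.0045
go(iv(0,0,zt+.1),o); robot.line_to(list(iv(0,0,zt+.022)),rate=.2); f0=F(); st('above')
for dz in (.016,.012,.009,.007,.005,.003,.001):
    robot.line_to(list(iv(0,0,zt+dz)),rate=.05); f=F()-f0; print(dz,f,np.round(robot.observe()['ft_torque'],2))
    if abs(f[2])>8: print('stop');break
st()
E
```

```text
at t 80.6 p [0.4506 0.0602 0.0089] F [ 0.  -0.5  0.1] open 0.0858 gf 0.0
closed t 81.0 p [0.4508 0.0604 0.0092] F [-4.6 -1.1 20.2] open 0.0579 gf 59.9
lift t 82.0 p [0.4491 0.0602 0.2065] F [-0.  -1.  -1.4] open 0.0579 gf 64.3
above t 83.7 p [ 0.4914 -0.2317  0.0964] F [-1.4  0.6 -0.9] open 0.0581 gf 64.4
0.016 [ 0.8  5.2 -0.8] [ 1.26 -0.1   0.01]
0.012 [1.2 4.9 0.3] [ 1.29  0.04 -0.01]
0.009 [0.7 6.  2.2] [ 1.19  0.09 -0.  ]
0.007 [-0.5  7.9  7.6] [ 1.49  0.49 -0.08]
0.005 [-8.  11.8 32.2] [2.42 2.42 0.06]
stop
 t 84.9 p [ 0.492  -0.232   0.0815] F [-9.4 12.4 31.3] open 0.0579 gf 68.1
```

```bash
cat >> h.py <<'E'
def insert(dx,dy,zt,seq,lim=8,f0=np.array([-1.4,.6,-.9])):
    for dz in seq:
        robot.line_to(list(iv(dx,dy,zt+dz)),rate=.06); o=robot.observe(); f=o['ft_force']-f0
        print(dz,np.round(f,1),np.round(o['ft_torque'],2),round(o['eef_pos'][2]-zt,4))
        if abs(f[2])>lim: print('stop');break
E
python3 - <<'E'
from h import *
zt=.0735
insert(0,.002,zt,[.016]); insert(-.0005,.002,zt,[.012,.009,.007,.005,.003,.0015])
st()
E
```

```text
0.016 [ 2.  -1.2 -0.7] [ 0.01 -0.01 -0.02] 0.0168
0.012 [ 1.6 -0.9 -0.7] [ 0.03 -0.06  0.05] 0.0114
0.009 [ 7.3 -0.3 -0.9] [-0.02 -1.22 -0.06] 0.009
0.007 [ 5.5  1.3 10.5] [ 0.33 -0.64 -0.16] 0.0077
stop
 t 86.0 p [ 0.4912 -0.2305  0.0812] F [4.1 1.9 9.6] open 0.0579 gf 65.8
```

Run:
```python
from h import *
zt=.0752
for dx,dy in((.0004,.002),(.0004,.0028),(.001,.002),(.0004,.0012)):
    print(dx,dy); insert(dx,dy,zt,[.011,.0075,.0055,.004,.0025,.001],lim=10)
    if robot.observe()['eef_pos'][2]<zt+.003: break
st()
```

```text
0.0004 0.002
0.011 [ 0.5 -0.9 -1.3] [-0.   -0.01 -0.01] 0.011
0.0075 [ 3.7 -0.6  0.1] [-0.03 -0.41  0.  ] 0.0071
0.0055 [ 2.4  2.  11.8] [ 0.42  0.43 -0.13] 0.006
stop
0.0004 0.0028
0.011 [ 2.4 -2.  -1.2] [-0.01 -0.   -0.01] 0.0111
0.0075 [ 2.7 -0.3 -0.3] [ 0.05 -0.28  0.02] 0.0071
0.0055 [ 0.4  1.4 10.5] [ 0.3   0.5  -0.13] 0.006
stop
0.001 0.002
0.011 [ 1.3 -0.8 -1.5] [-0.02 -0.   -0.  ] 0.0111
0.0075 [ 1.4 -0.6 -0.4] [ 0.02  0.01 -0.04] 0.007
0.0055 [-1.6  1.  11.3] [ 0.34  1.01 -0.02] 0.006
stop
0.0004 0.0012
0.011 [ 2.2 -0.9 -0.5] [ 0.02 -0.02 -0.01] 0.0112
0.0075 [ 2.3 -0.2 -0.8] [-0.07 -0.15 -0.02] 0.0072
0.0055 [ 0.7  1.1 11.3] [ 0.38  0.48 -0.15] 0.006
stop
 t 89.0 p [ 0.4915 -0.2311  0.0812] F [-0.7  1.7 10.4] open 0.0578 gf 66.1
```

Run:
```python
from h import *
zt=.0752
for dx,dy in((.0017,.002),(.0025,.002),(.0033,.002)):
    print(dx,dy); insert(dx,dy,zt,[.011,.0075,.0055,.004,.0025,.001],lim=10)
    if robot.observe()['eef_pos'][2]<zt+.003: break
st()
robot.line_to(list(iv(.001,.002,zt+.0065)),rate=.05)
s2=snapshot('scene'); t=snapshot('top')
import pickle; pickle.dump((t,s2),open('n.pkl','wb'))
print(proj(s2,[iv(0,0,.075),iv(-.03,.075,.075),iv(-.03,-.075,.075)]))
c=proj(s2,[iv(0,0,.09)])[0].astype(int)
b=s2['frame'][c[1]-50:c[1]+40,c[0]-60:c[0]+60]
cv2.imwrite('pics/n.png',cv2.resize(np.clip(b.astype(float)*1.4,0,255).astype(np.uint8),None,fx=6.6,fy=6.6,interpolation=cv2.INTER_CUBIC))
```

```text
0.0017 0.002
0.011 [ 1.7 -0.4 -0.9] [-0.01  0.01 -0.01] 0.0111
0.0075 [ 1.4 -0.5 -0.5] [ 0.03  0.01 -0.  ] 0.007
0.0055 [ 2.2 -0.5  0.9] [-0.14 -0.43 -0.12] 0.0055
0.004 [ 3.3 -0.7  1.9] [-0.18 -0.52 -0.1 ] 0.0041
0.0025 [1.5 2.8 7.9] [ 0.12 -0.1  -0.02] 0.0028
0.001 [-5.1  6.7 26.9] [ 0.81  1.31 -0.15] 0.0024
stop
 t 90.5 p [ 0.4928 -0.2301  0.0776] F [-6.5  7.3 26. ] open 0.0579 gf 68.1
[[302.1041385  176.99366647]
 [292.65246601 190.01444943]
 [322.8940559  172.41146386]]
```

View pics/n.png

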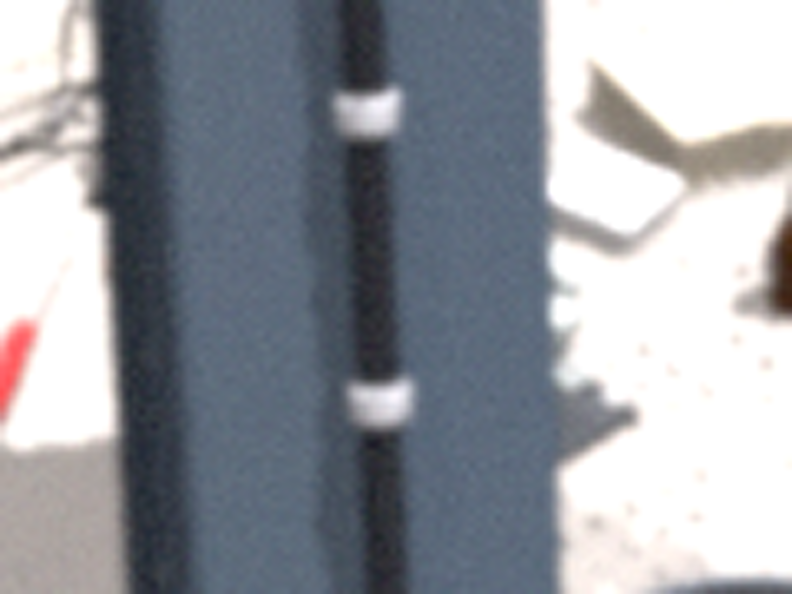

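Run:
```python
from h import *
zt=.0752
insert(.0017,.002,zt,[.007,.0055,.004,.003,.002,.0015],lim=9)
gripper_open(); st('open'); robot.line_to(list(iv(.0017,.002,.14)),rate=.2)
close_gripper(); f0=F()
for y in(-.048,0.0,.048):
    robot.line_to(list(iv(.0,y,.105)),rate=.2)
    for z in np.arange(.094,.082,-.001):
        robot.line_to(list(iv(.0,y,z)),rate=.04); f=robot.observe()['ft_force'][2]-f0[2]
        if f>5: break
    print('probe',y,round(z,4),np.round(robot.observe()['eef_pos'][2],4),f)
    robot.line_to(list(iv(.0,y,.105)),rate=.2)
st()
```

```text
0.007 [ 7. -1. -0.] [-0.18 -1.17 -0.2 ] 0.007
0.0055 [ 6.8 -2.2 -1.9] [-0.32 -1.22 -0.26] 0.0054
0.004 [5.8 0.1 0.2] [-0.26 -1.09 -0.26] 0.0039
0.003 [5.5 0.6 4.8] [ 0.04 -0.86 -0.32] 0.0031
0.002 [ 1.3  3.9 15.6] [ 0.46 -0.07 -0.28] 0.0027
stop
open t 92.5 p [ 0.4921 -0.2301  0.0769] F [-0.2 -1.   0.1] open 0.0855 gf 0.0
probe -0.048 0.091 0.0917 10.895541780957393
probe 0.0 0.089 0.0897 13.395268258613903
probe 0.048 0.087 0.0876 12.741160762304546
 t 100.8 p [ 0.4866 -0.1848  0.1056] F [ 0.9 -0.7 -0.6] open 0.0 gf 0.0
```

Run:
```python
from h import *
y=-.046; x=.0012
robot.line_to(list(iv(x,y,.105)),rate=.2); f0=F()
z=.0912
robot.line_to(list(iv(x,y,z)),rate=.04); 
for k in range(10):
    o=robot.observe(); f=o['ft_force']-f0; print(round(y,4),round(z,4),round(o['eef_pos'][2],4),np.round(f,1))
    if o['eef_pos'][2]<.0882: break
    if f[1]>12 or f[1]<-12: break
    y+=.001; z=min(z,o['eef_pos'][2]-.0007)
    robot.line_to(list(iv(x,y,z)),rate=.03)
robot.line_to(list(iv(x,y,.105)),rate=.2)
for y in(-.048,.048):
    robot.line_to(list(iv(.0,y,.105)),rate=.2)
    robot.line_to(list(iv(.0,y,.092)),rate=.1)
    for z in np.arange(.0915,.084,-.001):
        robot.line_to(list(iv(.0,y,z)),rate=.04); f=robot.observe()['ft_force'][2]-f0[2]
        if f>5: break
    print('probe',y,round(z,4),np.round(robot.observe()['eef_pos'][2],4),f)
    robot.line_to(list(iv(.0,y,.105)),rate=.2)
st()
```

```text
-0.046 0.0912 0.0916 [-1.6  3.7 12. ]
-0.045 0.0909 0.0915 [-2.9 -1.7 14.2]
-0.044 0.0908 0.0906 [ 0.5  0.2 -0.8]
-0.043 0.0899 0.0895 [ 0.3 -0.6  0.7]
-0.042 0.0888 0.0886 [ 0.5 -0.2 -0.4]
-0.041 0.0879 0.0878 [ 0.1 -0.1 -0.9]
probe -0.048 0.0865 0.0869 5.338121730822513
probe 0.048 0.0855 0.0865 18.163538662151545
 t 108.6 p [ 0.4867 -0.1848  0.1059] F [-0.6 -0.1  0.1] open -0.0001 gf 0.0
```

```bash
cat >> h.py <<'E'
def kn(phi,z,r=.075): return iv(r*np.sin(phi),-.097+r*np.cos(phi),z)
E
python3 - <<'E'
from h import *
o,_=ori(ITH)
robot.line_to(list(iv(.0,.03,.16)),rate=.25); gripper_open()
ph=1.605; Z=.1015
go(kn(ph,.16),o); robot.line_to(list(kn(ph,Z)),rate=.2); st('at'); close_gripper(); st('closed')
f0=F()
for p in (1.35,1.1,.85,.6,.4,.2,.08,0):
    robot.line_to(list(kn(p,Z)),rate=.1); print(p,F())
robot.line_to(list(kn(-.02,Z)),rate=.03); st('over')
gripper_open(); robot.line_to(list(kn(0,.16)),rate=.25)
robot.line_to(list(iv(0,.05,.25)),rate=.3); robot.move_ptp([.3,.1,.3],list(ori(0)[0]))
s=snapshot('top')
import pickle; pickle.dump(s,open('o.pkl','wb'))
P=[iv(0,-.097+.075,.114),iv(-.065,.158,.07)]; print((proj(s,P)-[240,130]+.5)*6-.5)
b=cv2.resize(s['frame'][130:230,240:350],None,fx=6,fy=6,interpolation=cv2.INTER_CUBIC)
cv2.imwrite('pics/o.png',b); st()
E
```

```text
at t 110.8 p [ 0.5757 -0.3228  0.1025] F [0.4 0.6 0.6] open 0.0853 gf 0.0
closed t 111.5 p [ 0.578  -0.3236  0.1023] F [12.5  0.8 -0.8] open 0.0107 gf 58.5
1.35 [17.8  5.9 -1.6]
1.1 [23.  12.1 -5.2]
0.85 [28.3 29.3 -3.3]
0.6 [31.4 43.2 -0.5]
0.4 [11.7 40.  13.4]
0.2 [ 3.  34.5 17.2]
0.08 [ 1.3 30.1 18.7]
0 [12.1 28.8 12. ]
over t 114.2 p [ 0.4953 -0.2509  0.1026] F [21.8 30.1  6.2] open 0.0105 gf 60.1
[[430.99513159 396.24156443]
 [108.38085827 557.53607382]]
 t 117.2 p [0.3006 0.0996 0.2997] F [-0.1  0.6  0. ] open 0.0853 gf 0.0
```

View pics/o.png

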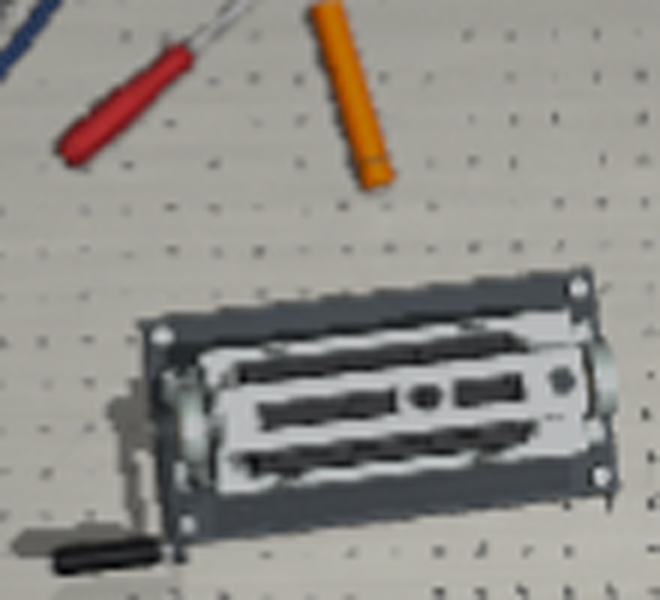

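```bash
sed -i 's/^C=np.array.*/C=np.array([.4921,-.2302]); ITH=.104/' h.py
python3 - <<'E'
from h import *
o,_=ori(ITH); D=.011; Y=.166
def cp(a): return iv(-.065*np.cos(a),Y,.07+.065*np.sin(a)-D)
go(cp(0)+[0,0,.12],o); robot.line_to(list(cp(0)),rate=.2); st('at'); close_gripper(); st('closed')
n=14
for k in range(1,n+1):
    robot.line_to(list(cp(np.pi*k/n)),rate=.12)
    if k%2==0: st(k)
robot.line_to(list(cp(np.pi*1.01)),rate=.05); st('end')
gripper_open(); robot.line_to(list(cp(np.pi)+[0,0,.14]),rate=.25); 
robot.move_ptp([.3,.1,.3],list(ori(0)[0]))
s=snapshot('top'); import pickle; pickle.dump(s,open('p.pkl','wb'))
g=cv2.cvtColor(s['frame'],cv2.COLOR_BGR2GRAY)
for P in (iv(-.065,.165,.075),iv(.065,.165,.075),iv(0,-.022,.114)):
    u=np.round(proj(s,[P])[0]).astype(int); print(u,g[u[1]-1:u[1]+2,u[0]-2:u[0]+3].mean())
st()
E
```

```text
at t 118.8 p [ 0.411  -0.0715  0.0602] F [-0.4 -0.6  0.7] open 0.0854 gf 0.0
closed t 119.5 p [ 0.4126 -0.0717  0.0598] F [11.9  3.5 -1.7] open 0.0137 gf 58.7
2 t 120.0 p [ 0.4191 -0.071   0.0882] F [13.   1.8 -6.9] open 0.0137 gf 59.5
4 t 120.6 p [ 0.4362 -0.0693  0.1101] F [ 10.2   0.8 -12.6] open 0.0136 gf 59.6
6 t 121.2 p [ 0.4607 -0.0668  0.1225] F [-0.2 -3.1  3.1] open 0.0138 gf 61.1
8 t 121.7 p [ 0.4905 -0.0639  0.1233] F [ 4.3 -2.9 11.5] open 0.0138 gf 62.1
10 t 122.2 p [ 0.5172 -0.0612  0.1108] F [10.3 -3.1  9. ] open 0.0135 gf 61.9
12 t 122.8 p [ 0.5355 -0.0594  0.088 ] F [13.2 -4.1  3.5] open 0.0135 gf 61.5
14 t 123.3 p [ 0.5419 -0.0588  0.06  ] F [17.5 -3.1 -3.4] open 0.0135 gf 60.8
end t 123.6 p [ 0.5421 -0.0588  0.0594] F [ 6.6 -2.5 24.1] open 0.0138 gf 63.7
[255 222] 164.93333333333334
[250 183] 33.0
[311 195] 76.26666666666667
 t 126.2 p [0.3006 0.0998 0.2995] F [-0.2  0.2  1. ] open 0.0858 gf 0.0
```

```bash
sed -i 's/^C=np.array.*/C=np.array([.4927,-.2301]); ITH=.104/' h.py
python3 - <<'E'
from h import *
o,_=ori(ITH); Z=.1015
go(kn(0,.17),o); robot.line_to(list(kn(0,Z)),rate=.2); close_gripper(); st('closed')
for p in (.1,.25,.45,.7,.95,1.2,1.45,1.68):
    robot.line_to(list(kn(p,Z)),rate=.1); print(p,F())
st('opened')
gripper_open(); robot.line_to(list(kn(1.66,.17)),rate=.25)
robot.line_to(list(iv(0,.05,.25)),rate=.3); robot.move_ptp([.3,.1,.3],list(ori(0)[0]))
s=snapshot('top'); import pickle; pickle.dump(s,open('q.pkl','wb'))
from prof import *
im,xs,ys=rectify(s,C,ITH,.087,.06,.12); cx=len(xs)//2; cy=len(ys)//2
for off in(-.024,-.012,0,.012,.024):
    i=cx-int(off/.0005); print('along y at x',off,edges(im[i-3:i+4].mean(0),ys,110))
for off in(-.06,0,.06):
    j=cy+int(off/.0005); print('along x at y',off,edges(im[:,j-3:j+4].mean(1),xs,110))
g=cv2.cvtColor(s['frame'],cv2.COLOR_BGR2GRAY)
for p in(1.5,1.6,1.65,1.7,1.8): 
    u=np.round(proj(s,[kn(p,.114)])[0]).astype(int); print(p,u,g[u[1],u[0]])
E
```

```text
closed t 129.0 p [ 0.4955 -0.252   0.102 ] F [1.6 1.5 5.2] open 0.0107 gf 58.6
0.1 [-4.   1.5  9.8]
0.25 [ 5.5 12.2  6.6]
0.45 [ 3.9 12.2  7.5]
0.7 [-2.5  1.1  8.7]
0.95 [-5.3 -4.8  8.6]
1.2 [-5.9 -0.5  8.9]
1.45 [-2.  -3.5  5.6]
1.68 [ 5.9 -7.1 -1.8]
opened t 131.4 p [ 0.5789 -0.3286  0.1019] F [ 5.9 -7.1 -1.8] open 0.0107 gf 61.7
along y at x -0.024 [-118.3, -82.2, 80.8, 92.0, 108.5, 114.9]
along y at x -0.012 [-80.9, 76.2, 90.8, 95.9, 108.7]
along y at x 0 [-105.4, -95.0, -80.6, 76.2]
along y at x 0.012 [-82.7, 76.7, 91.1, 96.7, 107.8]
along y at x 0.024 [-119.3, -107.1, -102.9, -82.9, 77.3, 92.8, 112.5]
along x at y -0.06 [58.5, 37.1, 31.0, -37.0, -41.0]
along x at y 0 [57.3, 36.4, 28.3, -33.6, -41.1]
along x at y 0.06 [57.9, 35.6, 29.4, -33.9, -36.6]
1.5 [329 169] 92
1.6 [331 169] 43
1.65 [333 169] 53
1.7 [334 169] 130
1.8 [336 169] 185
```

Run:
```python
from h import *
o,_=ori(ITH)
go(iv(0,0,.17),o); robot.line_to(list(iv(0,0,.0755)),rate=.2); st('at'); close_gripper(); st('closed')
ob=robot.observe(); z0=ob['eef_pos'][2]; print('rel',z0-.069)
for z in (.079,.083,.088,.095,.11): robot.line_to(list(iv(0,0,z)),rate=.08); st(z)
robot.line_to(list(iv(0,0,.2)),rate=.2)
th=.01; o,_=ori(th+np.pi/2); t=np.array([.453,.064]); rel=z0-.069
go(np.r_[t,.16],o)
zt=.003+rel
robot.line_to([*t,zt+.015],rate=.2); f0=F()
for dz in(.008,.005,.003,.001,-.0005,-.002):
    robot.line_to([*t,zt+dz],rate=.04); f=F()-f0; print(dz,f)
    if f[2]>5: break
gripper_open(); robot.line_to([*t,.12],rate=.25)
robot.move_ptp([.3,-.05,.3],list(ori(0)[0]))
s=snapshot('top'); import pickle; pickle.dump(s,open('r.pkl','wb'))
from prof import *
im,xs,ys=rectify(s,C,ITH,.071,.06,.12); cx=len(xs)//2; cy=len(ys)//2
for off in(-.012,0,.012):
    i=cx-int(off/.0005); print('inv along y at x',off,edges(im[i-3:i+4].mean(0),ys,110))
u=proj(s,[iv(0,.045,.071),iv(0,-.045,.071),iv(0,0,.065)]).round().astype(int); print([s['frame'][v,w] for w,v in u])
s0=pickle.load(open('top0.pkl','rb')); print([s0['frame'][v,w] for w,v in u])
im,xs,ys=rectify(s,t,th,.022,.1,.06); cx=len(xs)//2; cy=len(ys)//2
for off in(-.02,.02):
    j=cy+int(off/.0005); print('tray len',off,edges(im[:,j-4:j+5].mean(1),xs,75))
for off in(-.05,0,.05):
    i=cx-int(off/.0005); print('tray wid',off,edges(im[i-4:i+5].mean(0),ys,75))
st()
```

```text
at t 136.8 p [ 0.4933 -0.2298  0.0767] F [-0.1 -0.1 -0.1] open 0.0857 gf 0.0
closed t 137.2 p [ 0.4936 -0.2304  0.0773] F [-3.1  3.2 14.1] open 0.0578 gf 60.7
rel 0.00826378480697966
0.079 t 137.4 p [ 0.493  -0.2303  0.0795] F [ 0.4  0.1 -1.7] open 0.0576 gf 64.1
0.083 t 137.7 p [ 0.4928 -0.2302  0.0832] F [-0.4  1.1 -1.2] open 0.0572 gf 65.5
0.088 t 137.9 p [ 0.4928 -0.2302  0.0883] F [-0.3  0.3 -1.2] open 0.0576 gf 65.5
0.095 t 138.2 p [ 0.493  -0.2303  0.0954] F [-0.2 -0.4 -0.6] open 0.0575 gf 65.5
0.11 t 138.5 p [ 0.493  -0.2303  0.1103] F [-1.3  0.1 -2.3] open 0.0576 gf 65.5
0.008 [ 0.3  0.8 -0.8]
0.005 [ 0.5  0.1 -0.6]
0.003 [ 0.1  1.  -0.7]
0.001 [-0.2  0.3 -0.5]
-0.0005 [-8.3 -1.3 22.8]
inv along y at x -0.012 [-83.9, -67.8, -25.7, 21.6, 66.2, 74.2, 89.7, 95.1, 107.7]
inv along y at x 0 [-97.9, -83.3, -68.2, 22.6, 64.9, 73.7, 108.7]
inv along y at x 0.012 [-85.5, -67.8, -25.9, 21.8, 65.6, 75.0, 90.0, 95.9, 106.8]
[array([186, 185, 182], dtype=uint8), array([185, 184, 182], dtype=uint8), array([59, 57, 57], dtype=uint8)]
[array([190, 189, 187], dtype=uint8), array([190, 188, 186], dtype=uint8), array([60, 59, 59], dtype=uint8)]
tray len -0.02 [-95.8]
tray len 0.02 [73.6, -97.3]
tray wid -0.05 [-34.4, 53.9]
tray wid 0 [-34.6, 29.2]
tray wid 0.05 [-36.0, 28.5]
 t 144.6 p [ 0.3001 -0.0498  0.2991] F [ 0.2  1.1 -1. ] open 0.0858 gf 0.0
```

Run:
```python
from prof import *
import pickle
l=pickle.load(open('l.pkl','rb')); r=pickle.load(open('r.pkl','rb'))
d=cv2.absdiff(l['frame'],r['frame']).max(2)
print('cradle diff',d[195:255,133:175].max(),d[195:255,133:175].mean(),'old chock spot',d[172:192,140:170].max())
u=proj(r,[[0,0,0]])
t0=pickle.load(open('top0.pkl','rb'))
d2=cv2.absdiff(t0['frame'],r['frame']).max(2); print('dropper diff',d2[192:212,376:402].max())
# rows profile through the cradle (along x) at y=-15..15 mm for gaps
im,xs,ys=rectify(r,CR,CTH,.036,.09,.06); cy=len(ys)//2
for off in(-.03,.0,.03):
    v=im[:,cy+int(off/.0005)-4:cy+int(off/.0005)+5].mean(1); print(off,[(round(1000*x),int(g)) for x,g in zip(xs[::6],v[::6])])
for off in (-.025,-.045,-.065):
    i=int((.09-off)/.0005); print('post row',off,edges(im[i-3:i+4].mean(0),ys,105))
robot.move_ptp([.25,-.35,.3],list(ori(0)[0])); s=snapshot('top')
t=np.array([.453,.064]); th=.01
im,xs,ys=rectify(s,t,th,.022,.1,.07); cx=len(xs)//2; cy=len(ys)//2
for off in(-.02,.02):
    j=cy+int(off/.0005); print('tray len',off,edges(im[:,j-4:j+5].mean(1),xs,75))
for off in(-.05,0,.05):
    i=cx-int(off/.0005); print('tray wid',off,edges(im[i-4:i+5].mean(0),ys,75))
```

```text
cradle diff 65 2.2174603174603176 old chock spot 3
dropper diff 13
-0.03 [(90, 106), (87, 99), (84, 137), (81, 170), (78, 172), (75, 178), (72, 178), (69, 177), (66, 176), (63, 174), (60, 173), (57, 172), (54, 171), (51, 173), (48, 173), (45, 171), (42, 177), (39, 178), (36, 177), (33, 175), (30, 174), (27, 172), (24, 171), (21, 171), (18, 173), (15, 172), (12, 169), (9, 141), (6, 72), (3, 25), (0, 24), (-3, 25), (-6, 25), (-9, 25), (-12, 18), (-15, 44), (-18, 93), (-21, 128), (-24, 146), (-27, 151), (-30, 135), (-33, 107), (-36, 75), (-39, 108), (-42, 131), (-45, 144), (-48, 145), (-51, 127), (-54, 98), (-57, 85), (-60, 118), (-63, 143), (-66, 155), (-69, 144), (-72, 116), (-75, 115), (-78, 149), (-81, 181), (-84, 176), (-87, 147), (-90, 116)]
0.0 [(90, 94), (87, 71), (84, 65), (81, 65), (78, 65), (75, 65), (72, 65), (69, 66), (66, 66), (63, 66), (60, 66), (57, 66), (54, 67), (51, 66), (48, 66), (45, 66), (42, 66), (39, 67), (36, 67), (33, 67), (30, 69), (27, 68), (24, 67), (21, 67), (18, 66), (15, 63), (12, 42), (9, 38), (6, 21), (3, 20), (0, 24), (-3, 24), (-6, 23), (-9, 23), (-12
[... 525 characters left out ...]
), (33, 184), (30, 183), (27, 181), (24, 181), (21, 181), (18, 181), (15, 181), (12, 181), (9, 168), (6, 61), (3, 29), (0, 24), (-3, 24), (-6, 24), (-9, 22), (-12, 23), (-15, 56), (-18, 104), (-21, 131), (-24, 144), (-27, 142), (-30, 129), (-33, 110), (-36, 97), (-39, 114), (-42, 137), (-45, 148), (-48, 141), (-51, 120), (-54, 99), (-57, 100), (-60, 121), (-63, 141), (-66, 149), (-69, 140), (-72, 119), (-75, 106), (-78, 139), (-81, 171), (-84, 170), (-87, 147), (-90, 134)]
post row -0.025 [-44.6, 42.2, 43.4]
post row -0.045 [-46.0]
post row -0.065 [-45.7]
tray len -0.02 [72.7, -79.9]
tray len 0.02 [73.2, -81.6]
tray wid -0.05 [-33.6, 30.1]
tray wid 0 [-34.1, 28.7]
tray wid 0.05 [-35.6, 28.1]
```

Run:
```python
from prof import *
import pickle
l=pickle.load(open('l.pkl','rb')); r=pickle.load(open('r.pkl','rb'))
d=cv2.absdiff(l['frame'],r['frame']).max(2)[195:255,133:175]
v,u=np.where(d>20); print([(int(a)+133,int(b)+195,int(d[b,a])) for a,b in zip(u,v)][:40])
for s in(l,r):
    im,xs,ys=rectify(s,CR,CTH,.036,.09,.07)
    for off in (-.025,-.045,-.065):
        i=int((.09-off)/.0005); g=im[i-3:i+4].mean(0); print('post row',off,[int(q) for q in g[10:60:5]],[int(q) for q in g[220:275:5]])
```

```text
[(170, 203, 22), (171, 203, 27), (172, 203, 37), (173, 203, 50), (174, 203, 50), (169, 204, 23), (170, 204, 25), (171, 204, 30), (172, 204, 43), (173, 204, 58), (174, 204, 59), (168, 205, 21), (169, 205, 27), (170, 205, 26), (171, 205, 28), (172, 205, 55), (173, 205, 57), (174, 205, 57), (167, 206, 22), (168, 206, 27), (169, 206, 28), (170, 206, 28), (171, 206, 29), (172, 206, 55), (173, 206, 58), (174, 206, 58), (167, 207, 21), (168, 207, 44), (169, 207, 25), (170, 207, 27), (172, 207, 57), (173, 207, 57), (174, 207, 59), (167, 208, 57), (168, 208, 65), (169, 208, 49), (170, 208, 31), (167, 209, 30), (168, 209, 39), (169, 209, 45)]
post row -0.025 [83, 73, 59, 41, 48, 68, 92, 93, 102, 120] [135, 101, 127, 144, 145, 142, 137, 135, 143, 144, 143]
post row -0.045 [84, 67, 45, 35, 47, 70, 83, 88, 88, 107] [139, 125, 120, 142, 144, 141, 135, 124, 133, 144, 144]
post row -0.065 [72, 65, 57, 64, 83, 96, 96, 96, 110, 131] [119, 145, 145, 144, 141, 137, 141, 144, 143, 143, 142]
post row -0.025 [82, 72, 58, 39, 48, 69, 91, 92, 102, 120] [134, 100, 126, 144, 144, 141, 136, 134, 142, 142, 142]
post row -0.045 [83, 67, 45, 36, 47, 69, 82, 94, 112, 134] [138, 124, 119, 141, 143, 140, 134, 123, 132, 142, 143]
post row -0.065 [72, 65, 58, 64, 83, 95, 95, 95, 110, 131] [118, 144, 144, 143, 140, 136, 140, 144, 143, 142, 141]
```

Run:
```python
from prof import *
o,_=ori(CTH); 
robot.move_ptp([.3,-.05,.3],list(ori(0)[0])); close_gripper()
go(cr(-.067,-.09,.15),o); robot.line_to(list(cr(-.067,-.09,.02)),rate=.25); f0=F()
for y in (-.070,-.0665,-.0638):
    robot.line_to(list(cr(-.067,y,.02)),rate=.03); f=F()-f0; print(y,f)
    if abs(f[1])>6: break
robot.line_to(list(cr(-.067,-.09,.02)),rate=.2); robot.line_to(list(cr(-.067,-.09,.15)),rate=.25)
gripper_open(); robot.move_ptp([.32,-.05,.3],list(ori(0)[0]))
s=snapshot('top')
im,xs,ys=rectify(s,CR,CTH,.036,.09,.07)
for off in (-.025,-.045,-.065):
    i=int((.09-off)/.0005); g=im[i-3:i+4].mean(0); print('post row',off,[int(q) for q in g[10:60:5]],[int(q) for q in g[220:275:5]])
cy=len(ys)//2
for off in(-.03,0,.03):
    v=im[:,cy+int(off/.0005)-4:cy+int(off/.0005)+5].mean(1); j=slice(160,340,6); print(off,[(round(1000*x),int(g)) for x,g in zip(xs[j],v[j])])
st()
```

```text
-0.07 [ 0.2  1.4 -1.2]
-0.0665 [ 0.1  0.8 -0.5]
-0.0638 [-0.8  0.7 -0.6]
post row -0.025 [83, 73, 59, 40, 47, 68, 92, 92, 102, 120] [135, 101, 127, 144, 145, 142, 137, 135, 142, 143, 143]
post row -0.045 [84, 68, 45, 36, 47, 70, 83, 88, 89, 108] [139, 125, 120, 142, 144, 141, 135, 124, 132, 143, 144]
post row -0.065 [76, 65, 54, 37, 53, 76, 96, 96, 111, 132] [133, 115, 137, 146, 145, 142, 138, 138, 143, 142, 141]
-0.03 [(10, 154), (7, 101), (4, 25), (1, 24), (-2, 25), (-5, 25), (-8, 25), (-11, 20), (-14, 33), (-17, 75), (-20, 121), (-23, 143), (-26, 156), (-29, 143), (-32, 117), (-35, 85), (-38, 96), (-41, 125), (-44, 142), (-47, 148), (-50, 138), (-53, 108), (-56, 81), (-59, 109), (-62, 136), (-65, 153), (-68, 150), (-71, 127), (-74, 107), (-77, 134)]
0 [(10, 38), (7, 27), (4, 15), (1, 24), (-2, 25), (-5, 25), (-8, 24), (-11, 22), (-14, 36), (-17, 75), (-20, 118), (-23, 144), (-26, 152), (-29, 142), (-32, 116), (-35, 88), (-38, 103), (-41, 127), (-44, 143), (-47, 147), (-50, 133), (-53, 105), (-56, 84), (-59, 112), (-62, 138), (-65, 151), (-68, 147), (-71, 125), (-74, 113), (-77, 138)]
0.03 [(10, 174), (7, 99), (4, 34), (1, 25), (-2, 25), (-5, 24), (-8, 23), (-11, 19), (-14, 45), (-17, 89), (-20, 124), (-23, 142), (-26, 146), (-29, 136), (-32, 118), (-35, 96), (-38, 108), (-41, 131), (-44, 145), (-47, 145), (-50, 129), (-53, 106), (-56, 95), (-59, 114), (-62, 138), (-65, 149), (-68, 144), (-71, 127), (-74, 110), (-77, 124)]
 t 153.8 p [ 0.32   -0.0494  0.2993] F [ 0.2 -0.5 -0.6] open 0.0856 gf 0.0
```

The three posts now line up end to end, packed against the stop with the chock against the last one.

```bash
python3 -c "
from station import robot
print(robot.hand_in())"
```

```text
the job is handed in; nothing more can be done
None
```

I handed the job in at about 154 s of the 210 s limit: the two mirrors are in the other tray in the frame, turned over with it (coating should be up; white and silver look alike in the picture), the emptied tray is face down on the mat, and the three posts are packed against the cradle's stop with the chock against the last one.

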